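# Dust caps for two look-alike microscope lenses

## Task

Two bare microscope lenses lean in the slanted stand, and their two orange dust caps lie on the bench. The caps look alike but each fits only one of the lenses, so find by trying which goes where, and leave each lens with its own cap pushed fully home. Do not knock the other things on the bench about.

Things in the scene. Friction and masses are not known exactly. Their poses are not given: they have to be found in the camera images.
- cap_a: one of two orange slip-on dust caps, alike outside, mouth down on the bench, 0.08-0.17 kg: round skirt 70 mm across, 34 mm high, with a square grip 30 x 30 mm on top from 34 to 74 mm. Origin: centre of the skirt's open lower edge; z points up through the grip, x and y square to the grip's faces. Inside 28 mm deep; the bore flares 2.5 mm all round at its mouth.
- cap_b: one of two orange slip-on dust caps, alike outside, mouth down on the bench, 0.08-0.17 kg: round skirt 70 mm across, 34 mm high, with a square grip 30 x 30 mm on top from 34 to 74 mm. Origin: centre of the skirt's open lower edge; z points up through the grip, x and y square to the grip's faces. A disc 10 mm thick under its ceiling enters the barrel (both caps).
- seat_near (a point): the barrel nearer to the robot, at the stand's +y end: the point on its axis 28 mm below its rim, where the cap's origin lies when fully home. z points along the axis out through the mouth, 30 degrees from vertical, leaning to the stand's -x; y runs along the row. An open aluminium lens tube, wall 5 mm, hollow for 22 mm below the rim.
- seat_far (a point): the barrel farther from the robot, at the stand's -y end: the point on its axis 28 mm below its rim, where the cap's origin lies when fully home. z points along the axis out through the mouth, 30 degrees from vertical, leaning to the stand's -x; y runs along the row. One of the two barrels is 50 mm outside, the other 56 mm; which stands where is not known beforehand.
- stand: fixed stand, base 170 x 290 mm, origin under its centre, -x roughly to the robot's right; the two barrels stand 150 mm apart along y, mouths 150 mm above the bench. One cap (either) has a 53 mm bore and 36.4 mm disc for the 50 mm barrel, the other 59 and 42.4 mm for the 56 mm barrel: 1.5 mm play all round. The narrow cap on the wide barrel stops about 25 mm short of home, the wide cap on the narrow one about 10 mm.
- dishes: stack of clear culture dishes, 90 mm across, 28 mm high; a bystander, origin at the centre of its underside
- slide_box: blue and white slide box, 102 x 142 x 35 mm; a bystander, origin at the centre of its underside
- amber_bottle: amber reagent bottle, 60 mm across, 150 mm high; a bystander, origin at the centre of its underside
- beaker: glass beaker, 74 mm across, 90 mm high; a bystander, origin at the centre of its underside
- marker: white and blue marker pen, 120 mm long, 16 mm thick, lying flat; a bystander, origin at the centre of its underside
- wash_bottle: white squeeze bottle with red top, 70 mm across, 170 mm high; a bystander, origin at the centre of its underside
- spare_ring: dark steel adapter ring, 72 mm across, 40 mm high; a bystander, origin at the centre of its underside

How it is judged:
At the end, for the whole second after the job is handed in: Each barrel carries one cap fully home and at rest: the cap's origin within 6 mm of the seat point and its axis within 0.12 rad of the barrel's; only the matching pairs can go home ((((distance between cap_a and seat_near below 0.006 m and angle between the z axis of cap_a and the z axis of seat_near, either way round below 0.12 rad) and (distance between cap_b and seat_far below 0.006 m and angle between the z axis of cap_b and the z axis of seat_far, either way round below 0.12 rad)) or ((distance between cap_a and seat_far below 0.006 m and angle between the z axis of cap_a and the z axis of seat_far, either way round below 0.12 rad) and (distance between cap_b and seat_near below 0.006 m and angle between the z axis of cap_b and the z axis of seat_near, either way round below 0.12 rad))) and linear speed of each of cap_a, cap_b below 0.02 m/s); the robot touches nothing.
It fails at once if a bystander was shoved more than 40 mm or knocked over (distance of any of dishes, slide_box, amber_bottle, beaker, marker, wash_bottle, spare_ring from where it was at the start of the episode above 0.04 m or angle between any of dishes, slide_box, amber_bottle, beaker, marker, wash_bottle, spare_ring's own z axis and vertical above 0.5 rad).
It also fails if it takes over 64 s, if anything falls off the work surface, if the arm or the gripper's body presses on something with over 40 N, if the wrist force passes 120 N, or if a joint passes its speed limit or range.

## Robot

A 6-joint arm with a two-finger parallel gripper is mounted at the origin on the work surface. World frame = base frame: x ahead of the robot, y to its left, z up, the work surface at z = 0. Lengths are in m, angles in rad, forces in N, time in s.
With the tool pointing down it reaches from about 0.4 to 0.825 m from the base axis. Payload 7 kg.
Tool frame: the origin (TCP) lies at the very end of the fingers, on their centre line; the grasp point (between the pads) lies manip.tcp_to_grasp behind it (manip.tcp_to_grasp is the distance from the TCP to the grasp point, in m); x points along the fingers, y is the direction in which the jaws open and shut, and the axes are right-handed (so a half turn about x gives the same grasp; the last joint's range is limited). The gripper opens to 88 mm and grips with 3 to 60 N. Pads are 19 mm wide; open, the fingers measure 130 mm over their backs; the gripper's body (78 mm by 193 mm) begins 47 mm behind the grasp point.
Start: joints at [-1.052, 0.359, 0.012, 0, -1.224, -0.288], TCP at [0.154, -0.657, 0.201] pointing down, gripper open.
Joint ranges: [-3.07, 3.07], [-1.43, 2.12], [-1.02, 1.25], [-3.03, 1.67], [-3.05, -0], [-3.03, 3.03]. Speed limits (rad/s): [2.39, 2.39, 3.01, 3.14, 3.14, 3.14].

## Interface

Orientations are given as a unit quaternion [w, x, y, z].
In Python, from bench import status, cams, ticket, manip gives the robot as it stands.
- The arm moves only by the shell command python3 -m crank 'ROWS' [OPENING]. ROWS is JSON, a list of rows, each an object with "travel": the shift along the world's x, y, z in m, a list of three; "dr": the turn, a rotation vector about the world's x, y, z in degrees, a list of three. In form: [{"travel": [dx, dy, dz], "dr": [rx, ry, rz]}, ...]. A call has 1 to 8 rows; each row shifts and turns the pose as measured when the row begins; what a row does not reach is not made up. A row lasts 1/12 s, in which the tool goes at most 41.7 mm and 7.16 degrees, less where a joint would pass 70% of its speed; a pose out of reach is approached as far as the arm can. A call with a gripper value outside its range is refused whole. OPENING is the closure, from -1 (fully open) to 1 (shut), set as the call begins (- or left out, the last holds). The fingers move at their own pace and stop on an object; the grip force is fixed at half the most. Time passes only in rows, so rows that do not move let the fingers close. It gives the time, the measured TCP pose, the force and the opening at its end, in the units of the state.
- status.state(): the state, without advancing time (a new reading comes with each control period).
- cams.capture(name): name is "scene" or "top" or "wrist"; returns a dict with "frame" (400x640x3 uint8, red, green, blue), "fx", "fy", "cx", "cy" (pixels), "camera_from_world" (4x4, takes a point from world to camera coordinates). Camera axes: x right, y up, looking along -z (the intrinsics and any distortion apply to the point x, -y, -z); pixel columns grow to the right and rows downward; lengths in m; the calibration is good to about 2 mm. A picture is of the moment at which its call begins. There is no depth.
- ticket.hand_in(): hands the job in, once; it reports no verdict.
The state is a dict: "clock": time; "qpos": joint angles; "joint_velocities": joint speeds; "effort": joint torques, N m; "tcp_pos": TCP position; "tcp_rot": TCP orientation; "force": force on the tool from outside, world axes, zero at the start; "moment": the same for the moment, N m; "grip_width": finger opening in m.
Only numpy, scipy, OpenCV 4.12 (cv2) and the standard library are available. Lean on these libraries where they do the work, as an engineer would, in place of code of your own. Each camera call takes 0.05 s, during which the arm holds its last target. There are 200 camera calls.

## Working session

There is one attempt and no reset: what is moved stays moved. The work goes in short steps, Python scripts to look and compute and a shell command to move; the robot and the scene stay as the last step left them, time stands still between calls to the robot, and variables do not carry over. Pictures are saved under pics/ and viewed, about 8 in all and at most 12, crops included, and the job is handed in when it is done.

```bash
ls; mkdir -p pics; cat > h.py <<'E'
import numpy as np, cv2
from bench import status, cams, ticket, manip
def snap(n,f):
    c=cams.capture(n); cv2.imwrite('pics/'+f+'.png',c['frame'][:,:,::-1]); np.savez('pics/'+f,**{k:c[k] for k in c}); return c
def ray(c,u,v):
    T=np.array(c['camera_from_world']); R=T[:3,:3]; o=-R.T@T[:3,3]
    d=R.T@np.array([(u-c['cx'])/c['fx'],-(v-c['cy'])/c['fy'],-1]); return o,d/np.linalg.norm(d)
def onz(c,u,v,z):
    o,d=ray(c,u,v); return o+d*(z-o[2])/d[2]
def proj(c,p):
    T=np.array(c['camera_from_world']); q=T[:3,:3]@np.array(p)+T[:3,3]
    return c['cx']+c['fx']*q[0]/-q[2], c['cy']-c['fy']*q[1]/-q[2]
E
python3 - <<'E'
from h import *
print(status.state(), manip.tcp_to_grasp)
for n in('scene','top'):
    c=snap(n,n+'0'); print(n,[k for k in c],c['fx'],c['fy'],c['cx'],c['cy'],np.round(c['camera_from_world'],3).tolist())
E
```

```text
pics
{'clock': 0.0, 'qpos': array([-1.05194404e+00,  3.59372797e-01,  1.10866003e-02, -3.50778857e-04,
       -1.22407713e+00, -2.88123574e-01]), 'joint_velocities': array([ 1.13247369e-03, -1.38839958e-03, -2.76888175e-05, -3.81372971e-04,
       -3.81729707e-04, -1.61107097e-03]), 'effort': array([ 7.72927215e-04, -5.82726574e+01,  2.93059230e+01,  6.99738085e+00,
        6.92600326e-03, -1.44515402e-04]), 'tcp_pos': array([ 0.15423909, -0.65661828,  0.20014378]), 'tcp_rot': array([ 0.70230093, -0.0807968 ,  0.7025215 ,  0.08190743]), 'force': array([0.5618353 , 0.66056075, 0.48435546]), 'moment': array([ 0.02172778, -0.02489853,  0.00934011]), 'grip_width': 0.08730184966713311} 0.0188
scene ['frame', 'fx', 'fy', 'cx', 'cy', 'camera_from_world'] 437.65558916066743 437.65558916066743 320.1746233578513 204.0519987198071 [[0.656, 0.755, -0.0, -0.33], [-0.638, 0.554, 0.535, 0.333], [0.404, -0.351, 0.845, -1.894], [0.0, 0.0, 0.0, 1.0]]
top ['frame', 'fx', 'fy', 'cx', 'cy', 'camera_from_world'] 368.08063643357053 368.08063643357053 322.01210249565634 198.93626451030497 [[0.024, -1.0, 0.004, -0.037], [0.984, 0.024, 0.174, -0.555], [-0.174, -0.001, 0.985, -1.06], [0.0, 0.0, 0.0, 1.0]]
```

View pics/top0.png

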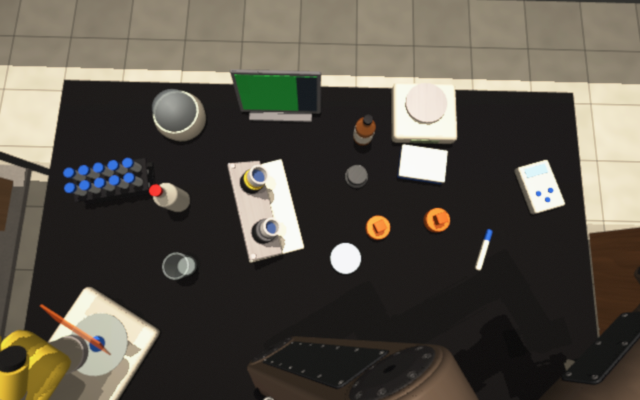

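View pics/scene0.png

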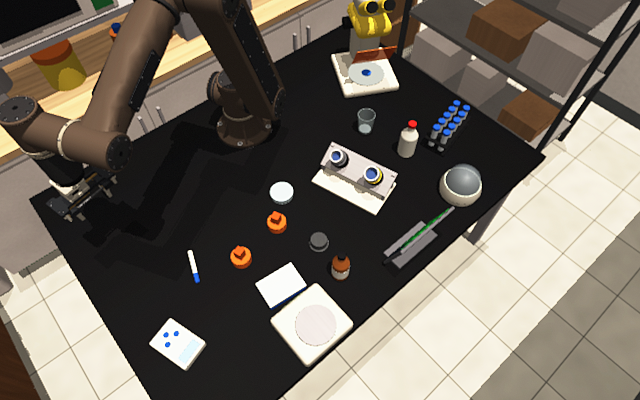

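The top view shows the stand at about (265,210), with mouths near (258,178) and (270,228). The caps are at (378,228) and (437,220), and the dishes at (346,258), close to one cap. I'll enlarge the parts that matter.

```bash
python3 - <<'E'
from h import *
t=dict(np.load('pics/top0.npz')); s=dict(np.load('pics/scene0.npz'))
a=cv2.resize(t['frame'][150:270,215:315],None,fx=4,fy=4,interpolation=cv2.INTER_CUBIC)
b=cv2.resize(s['frame'][135:215,305:405],None,fx=4,fy=4,interpolation=cv2.INTER_CUBIC)
g=np.zeros((480,800,3),np.uint8); g[:480,:400]=a; g[:320,400:]=b
cv2.imwrite('pics/crop1.png',g[:,:,::-1])
for n,c in(('top',t),('scene',s)):
    hsv=cv2.cvtColor(c['frame'],cv2.COLOR_RGB2HSV)
    m=cv2.inRange(hsv,(4,180,120),(18,255,255))
    k,l,st,ce=cv2.connectedComponentsWithStats(m)
    for i in range(1,k):
        if st[i,4]>150: print(n,st[i],ce[i],np.round(onz(c,*ce[i],0.035),3))
c=t
for n,(u,v) in dict(mA=(258,178),mB=(270,228),dish=(346,258),ring=(356,176),box=(423,164),amber=(366,128),wash=(172,196),beak=(180,266)).items(): print(n,np.round(onz(c,u,v,.15 if n[0]=='m' else .03),3))
E
```

```text
top [425 208  25  24 443] [437.50112867 219.35214447] [ 0.504 -0.374  0.035]
top [366 215  24  25 379] [378.92348285 227.21899736] [ 0.476 -0.197  0.035]
scene [ 31  40  38  19 347] [51.5389049  50.56772334] [-0.979 -0.426  0.035]
scene [267 211  20  22 287] [276.6271777  222.05574913] [ 0.485 -0.195  0.035]
scene [230 245  22  23 337] [240.56676558 256.60534125] [ 0.513 -0.375  0.035]
mA [0.593 0.154 0.15 ]
mB [0.455 0.115 0.15 ]
dish [ 0.382 -0.099  0.03 ]
ring [ 0.634 -0.127  0.03 ]
box [ 0.678 -0.336  0.03 ]
amber [ 0.791 -0.158  0.03 ]
wash [0.557 0.436 0.03 ]
beak [0.347 0.393 0.03 ]
```

View pics/crop1.png

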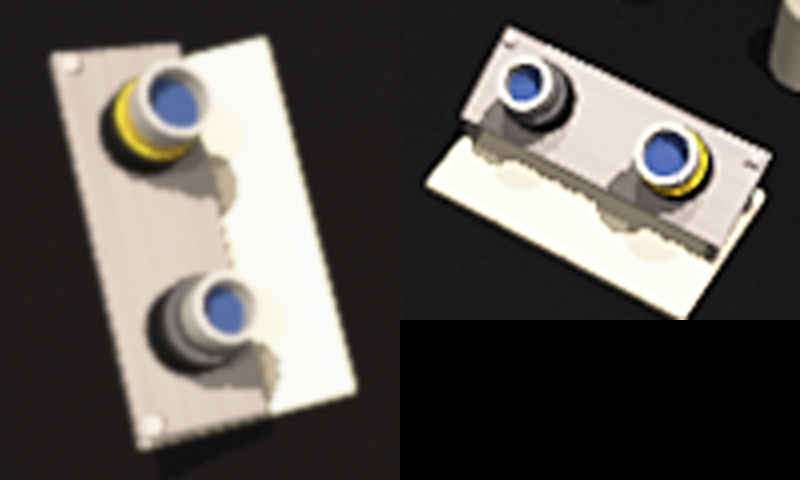

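The crops show grey-white rims. The far barrel, with the yellow band, has the wider rim (about 78 px against 70), so far is probably the 56 mm one. Rim centres in the crop are far (170,99) and near (223,310) from the top camera, and far (669,161) and near (525,84) from the scene camera. Next I triangulate these.

```bash
cat >> h.py <<'E'
def tri(*obs):
    A=np.zeros((3,3));b=np.zeros(3); L=[]
    for c,u,v in obs:
        o,d=ray(c,u,v); P=np.eye(3)-np.outer(d,d); A+=P; b+=P@o; L.append((o,P))
    x=np.linalg.solve(A,b); return x,[float(np.linalg.norm(P@(x-o))) for o,P in L]
def Rot(q):
    from scipy.spatial.transform import Rotation as R
    return R.from_quat([q[1],q[2],q[3],q[0]])
E
python3 - <<'E'
from h import *
np.set_printoptions(precision=4,suppress=True)
t=dict(np.load('pics/top0.npz')); s=dict(np.load('pics/scene0.npz'))
ct=lambda x,y:(215+(x+.5)/4-.5,150+(y+.5)/4-.5)
cs=lambda x,y:(305+(x-400+.5)/4-.5,135+(y+.5)/4-.5)
for n,a,b in(('far',(170,99),(669,161)),('near',(223,310),(525,84))):
    print(n,tri((t,*ct(*a)),(s,*cs(*b))),onz(t,*ct(*a),.15),onz(s,*cs(*b),.15))
print('cap1',tri((t,437.5,219.35),(s,240.57,256.6)),'cap2',tri((t,378.9,227.2),(s,276.6,222.06)))
# stand base corners (z~.0?), right edge
for p in((268,38),(357,392)): print(onz(t,*ct(*p),0.0))
print(Rot(status.state()['tcp_rot']).as_matrix())
w=snap('wrist','w0'); T=w['camera_from_world']; R=T[:3,:3]
print(-R.T@T[:3,3],R, w['fx'],w['cx'],w['cy'])
E
```

```text
far (array([0.6067, 0.1602, 0.133 ]), [0.0003493870089020111, 0.00034938700890175866]) [0.6028 0.1574 0.15  ] [0.6143 0.1499 0.15  ]
near (array([0.4589, 0.1155, 0.1413]), [0.0006749238238721685, 0.0006749238238720691]) [0.4577 0.1137 0.15  ] [0.4642 0.1113 0.15  ]
cap1 (array([ 0.5068, -0.3754,  0.0258]), [0.0019362620562357997, 0.0019362620562358033]) cap2 (array([ 0.4791, -0.1954,  0.0268]), [0.003314054044117106, 0.0033140540441171738])
[0.6912 0.1091 0.    ]
[0.4114 0.0287 0.    ]
[[-0.0005 -0.2286  0.9735]
 [ 0.0014  0.9735  0.2286]
 [-1.      0.0015 -0.0001]]
[ 0.0761 -0.6767  0.3852] [[-0.227   0.9739  0.    ]
 [-0.9302 -0.2168 -0.2963]
 [-0.2886 -0.0673  0.9551]] 307.7649251790932 318.7693868694753 194.29199347441494
```

```bash
python3 -m crank '[{"travel":[0.031,0.025,0],"dr":[0,0,0]},{"travel":[0.031,0.025,0],"dr":[0,0,0]},{"travel":[0.031,0.025,0],"dr":[0,0,0]},{"travel":[0.031,0.025,0],"dr":[0,0,0]},{"travel":[0.031,0.025,0],"dr":[0,0,0]},{"travel":[0.031,0.025,0],"dr":[0,0,0]},{"travel":[0.031,0.025,0],"dr":[0,0,0]},{"travel":[0.031,0.025,0],"dr":[0,0,0]}]' -1
python3 -m crank '[{"travel":[0.031,0.025,0],"dr":[0,0,0]},{"travel":[0.031,0.025,0],"dr":[0,0,0]},{"travel":[0.031,0.025,0],"dr":[0,0,0]},{"travel":[0,0,0],"dr":[0,0,0]}]'
```

```text
clock: 0.82
tcp_pos: [0.4026, -0.4505, 0.1963]
tcp_rot: [0.701, -0.075, 0.704, 0.079]
force: [1.0, -0.7, -0.6]
grip_width: 0.0877
clock: 1.15
tcp_pos: [0.5034, -0.3667, 0.1957]
tcp_rot: [0.701, -0.076, 0.704, 0.081]
force: [-0.4, -1.3, 0.9]
grip_width: 0.0877
```

```bash
python3 - <<'E'
from h import *
w=snap('wrist','w1')
E
```

```text
(no output)
```

View pics/w1.png

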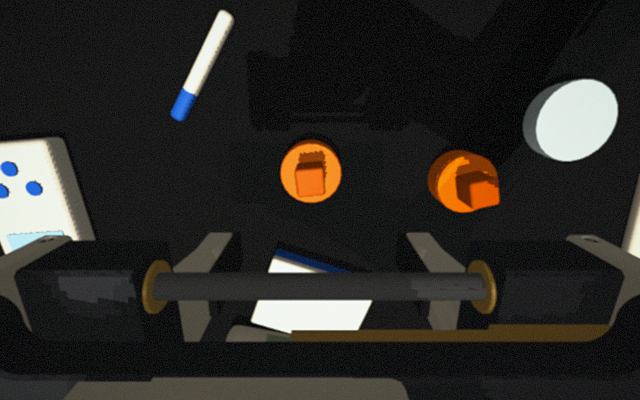

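The wrist view shows cap 1 at (311,172) with its grip top near (311,180), and cap 2 at (465,182) with its grip top near (484,192). I'll enlarge them to get the grip corners.

```bash
python3 - <<'E'
from h import *
w=dict(np.load('pics/w1.npz'))
f=w['frame']
a=cv2.resize(f[130:215,270:350],None,fx=5,fy=5,interpolation=cv2.INTER_CUBIC)
b=cv2.resize(f[135:220,425:505],None,fx=5,fy=5,interpolation=cv2.INTER_CUBIC)
cv2.imwrite('pics/crop2.png',np.hstack([a,b])[:,:,::-1])
for (x0,y0,x1,y1) in((270,130,350,215),(420,140,510,220)):
    m=cv2.inRange(cv2.cvtColor(f,cv2.COLOR_RGB2HSV),(3,150,60),(22,255,255)); z=np.zeros_like(m); z[y0:y1,x0:x1]=m[y0:y1,x0:x1]
    c=max(cv2.findContours(z,0,2)[0],key=cv2.contourArea); print(cv2.boundingRect(c),cv2.minEnclosingCircle(c))
E
```

```text
(280, 140, 62, 64) ((310.4853515625, 171.29635620117188), 31.85748291015625)
(427, 150, 73, 63) ((465.04913330078125, 184.27456665039062), 38.772552490234375)
```

View pics/crop2.png

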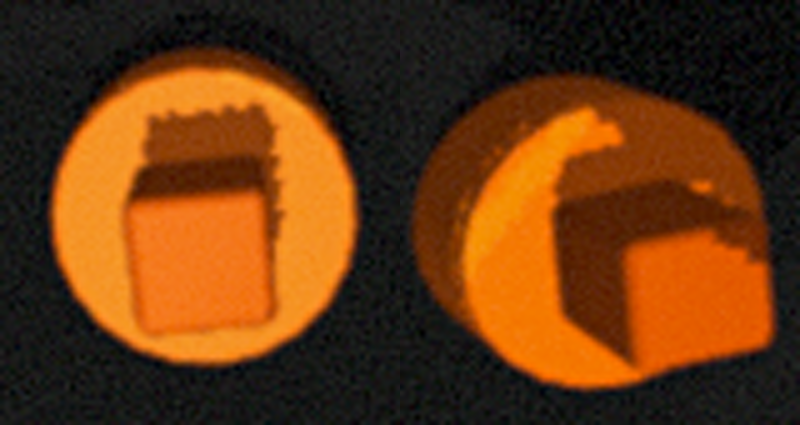

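Cap 1's grip-top corners in the crop are (127,203), (265,192), (276,318) and (143,334). Cap 2's are (225,245), (373,342) and (235,367), with the fourth shadowed near (365,228).

```bash
python3 - <<'E'
from h import *
np.set_printoptions(precision=4,suppress=True)
w=dict(np.load('pics/w1.npz'))
for (ox,oy),C in(((270,130),[(127,203),(265,192),(276,318),(143,334)]),((425,135),[(225,245),(363,226),(373,342),(235,367)])):
    P=np.array([onz(w,ox+(x+.5)/5-.5,oy+(y+.5)/5-.5,.074)[:2] for x,y in C]); c=P.mean(0)
    e=[P[(i+1)%4]-P[i] for i in range(4)]
    print(c,[round(float(np.linalg.norm(v)),4) for v in e],[round(float(np.degrees(np.arctan2(v[1],v[0])))%90,1) for v in e])
print('skirt1',onz(w,270+203.5/5-.5,130+216.5/5-.5,.034))
s=status.state(); R=Rot(s['tcp_rot']).as_matrix(); print(s['tcp_pos'],R, 'jaw yaw',np.degrees(np.arctan2(R[1,1],R[0,1])))
E
```

```text
[ 0.5065 -0.3763] [0.0282, 0.0269, 0.028, 0.0281] [17.2, 17.7, 19.7, 18.1]
[ 0.4793 -0.1958] [0.0283, 0.0261, 0.0289, 0.0275] [20.8, 26.9, 23.7, 25.2]
skirt1 [ 0.5062 -0.3772  0.034 ]
[ 0.5016 -0.3678  0.1956] [[-0.0055 -0.2202  0.9754]
 [ 0.0064  0.9754  0.2202]
 [-1.      0.0074 -0.004 ]] jaw yaw 102.71946099009591
```

```bash
python3 -m crank '[{"travel":[0.003,-0.004,-0.035],"dr":[0,0,3]},{"travel":[0.002,-0.004,-0.035],"dr":[0,0,2.5]},{"travel":[0,0,-0.035],"dr":[0,0,0]},{"travel":[0,0,-0.025],"dr":[0,0,0]},{"travel":[0,0,0],"dr":[0,0,0]}]'
python3 -c "
from h import *
s=status.state(); R=Rot(s['tcp_rot']).as_matrix(); print(s['tcp_pos'],R[:,0],np.degrees(np.arctan2(R[1,1],R[0,1])))"
```

```text
clock: 1.62
tcp_pos: [0.5067, -0.3769, 0.0639]
tcp_rot: [0.698, -0.113, 0.698, 0.116]
force: [-2.5, 0.6, 0.3]
grip_width: 0.0875
[ 0.50671555 -0.37693219  0.06390261] [-3.18384828e-04  3.24451570e-03 -9.99994686e-01] 108.6432932353398
```

```bash
python3 -m crank '[{"travel":[0,0,-0.015],"dr":[0,0,0]},{"travel":[0,0,-0.010],"dr":[0,0,0]},{"travel":[0,0,0],"dr":[0,0,0]}]'
python3 -m crank '[{"travel":[0,0,0],"dr":[0,0,0]},{"travel":[0,0,0],"dr":[0,0,0]},{"travel":[0,0,0],"dr":[0,0,0]},{"travel":[0,0,0],"dr":[0,0,0]},{"travel":[0,0,0],"dr":[0,0,0]},{"travel":[0,0,0],"dr":[0,0,0]}]' 1
```

```text
clock: 1.87
tcp_pos: [0.5049, -0.3788, 0.0391]
tcp_rot: [0.697, -0.113, 0.699, 0.115]
force: [-0.1, -0.6, 0.3]
grip_width: 0.0876
clock: 2.37
tcp_pos: [0.5074, -0.3813, 0.0458]
tcp_rot: [0.7, -0.114, 0.696, 0.113]
force: [0.3, -0.3, 0.3]
grip_width: 0.053
```

```bash
python3 -m crank '[{"travel":[0,0.002,-0.006],"dr":[0,0,0]},{"travel":[0,0,0],"dr":[0,0,0]},{"travel":[0,0,0],"dr":[0,0,0]},{"travel":[0,0,0],"dr":[0,0,0]}]'; python3 -c "
from h import *
for i in range(3):
  s=status.state(); print(s['clock'],s['tcp_pos'],s['grip_width'])"
```

```text
clock: 2.7
tcp_pos: [0.5078, -0.3789, 0.04]
tcp_rot: [0.7, -0.115, 0.696, 0.113]
force: [-0.2, -0.1, 0.4]
grip_width: 0.0294
2.7 [ 0.50784195 -0.37885888  0.04002231] 0.029419769548734865
2.7 [ 0.50784195 -0.37885888  0.04002231] 0.029419769548734865
2.7 [ 0.50784195 -0.37885888  0.04002231] 0.029419769548734865
```

```bash
python3 -m crank '[{"travel":[0,0,0.035],"dr":[0,0,0]},{"travel":[0,0,0.041],"dr":[0,0,0]},{"travel":[0,0,0.041],"dr":[0,0,0]},{"travel":[0,0.015,0.035],"dr":[0,0,0]},{"travel":[-0.003,0.036,0.015],"dr":[2.6,0.75,0]},{"travel":[-0.003,0.040,0.008],"dr":[2.6,0.75,0]},{"travel":[-0.003,0.040,0.008],"dr":[2.6,0.75,0]},{"travel":[-0.003,0.040,0.008],"dr":[2.6,0.75,0]}]'
python3 -m crank '[{"travel":[-0.003,0.040,0],"dr":[2.6,0.75,0]},{"travel":[-0.003,0.040,0.0],"dr":[2.6,0.75,0]},{"travel":[-0.003,0.040,0.0],"dr":[2.6,0.75,0]},{"travel":[-0.003,0.040,0.0],"dr":[2.6,0.75,0]},{"travel":[-0.003,0.040,0.0],"dr":[2.6,0.75,0]},{"travel":[-0.003,0.040,0.0],"dr":[2.6,0.75,0]},{"travel":[-0.003,0.025,0.0],"dr":[2.6,0.75,0]}]'
cat > tgt.py <<'E'
from h import *
np.set_printoptions(precision=4,suppress=True)
from scipy.spatial.transform import Rotation as RR
import sys
a=np.array([.138,-.481,.866]); a/=np.linalg.norm(a)
def go(mouth,h,off=0.040):
    """h: cap origin distance from home along axis"""
    s=status.state(); R=Rot(s['tcp_rot']); x=R.as_matrix()[:,0]
    n=np.cross(x,-a); n=n/(np.linalg.norm(n)+1e-12)*np.arccos(np.clip(x@-a,-1,1))
    d=np.array(mouth)+a*(off-.028+h)-s['tcp_pos']
    cap=s['tcp_pos']+x*off-(np.array(mouth)-.028*a)
    print('t',s['clock'],'tcp',s['tcp_pos'],'d',d,'dr',np.degrees(n),'cap: axial',round(float(cap@a),4),'lat',cap-(cap@a)*a,'F',s['force'],'gw',round(float(s['grip_width']),4))
E
python3 -c "
from tgt import *
go([.461,.1125,.15],.1); snap('wrist','w2')"
```

```text
clock: 3.37
tcp_pos: [0.4891, -0.2046, 0.2337]
tcp_rot: [0.685, -0.043, 0.705, 0.182]
force: [0.4, -0.3, -1.2]
grip_width: 0.0297
clock: 3.95
tcp_pos: [0.4665, 0.0729, 0.2383]
tcp_rot: [0.649, 0.079, 0.695, 0.298]
force: [-0.1, -1.5, -1.5]
grip_width: 0.0292
t 3.95 tcp [0.4665 0.0729 0.2383] d [ 0.0099 -0.0143  0.0086] dr [-1.0662 -0.3744 -0.038 ] cap: axial 0.0843 lat [-0.008   0.0074  0.0054] F [-0.0811 -1.5296 -1.4892] gw 0.0292
```

View pics/w2.png

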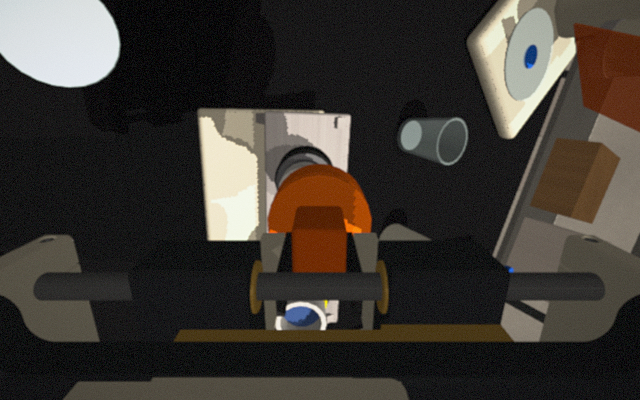

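The cap is held squarely in front of the stand. The far rim is visible at about (301,320), and the near mouth is hidden behind the cap. I'll check the far rim against the earlier estimate and line up.

```bash
python3 -c "
from tgt import *
w=dict(np.load('pics/w2.npz'))
print(onz(w,301,319,.15),onz(w,301,323,.15))"
python3 -m crank '[{"travel":[0.008,-0.008,-0.006],"dr":[-1,-0.3,0]},{"travel":[-0.003,0.011,-0.019],"dr":[0,0,0]},{"travel":[-0.002,0.007,-0.012],"dr":[0,0,0]},{"travel":[0,0,0],"dr":[0,0,0]}]'
python3 -c "
from tgt import *
go([.461,.1125,.15],.035); snap('top','t2'); snap('scene','s2')"
```

```text
[0.5999 0.1494 0.15  ] [0.6049 0.1511 0.15  ]
clock: 4.33
tcp_pos: [0.47, 0.0852, 0.1985]
tcp_rot: [0.651, 0.072, 0.696, 0.293]
force: [-0.6, 0.4, -0.9]
grip_width: 0.0298
t 4.3333 tcp [0.47   0.0852 0.1985] d [-0.0026  0.0047 -0.0078] dr [-0.1328 -0.1725 -0.0747] cap: axial 0.0444 lat [ 0.0011 -0.0001 -0.0002] F [-0.6086  0.4182 -0.9159] gw 0.0298
```

```bash
python3 -m crank '[{"travel":[-0.0025,0.0038,-0.0069],"dr":[0,0,0]},{"travel":[-0.0011,0.0038,-0.0069],"dr":[0,0,0]},{"travel":[0,0,0],"dr":[0,0,0]}]'
python3 -c "
from tgt import *
go([.461,.1125,.15],.02)"
python3 -m crank '[{"travel":[-0.0008,0.0029,-0.0052],"dr":[0,0,0]},{"travel":[0,0,0],"dr":[0,0,0]}]'
python3 -c "
from tgt import *
go([.461,.1125,.15],.01)"
```

```text
clock: 4.68
tcp_pos: [0.4687, 0.0908, 0.1868]
tcp_rot: [0.653, 0.071, 0.695, 0.293]
force: [-0.2, -0.0, -1.5]
grip_width: 0.0301
t 4.6833 tcp [0.4687 0.0908 0.1868] d [-0.0033  0.0063 -0.0091] dr [-0.031   0.08    0.0494] cap: axial 0.0314 lat [ 0.0018 -0.0008 -0.0007] F [-0.1953 -0.0219 -1.4591] gw 0.0301
clock: 4.85
tcp_pos: [0.468, 0.0936, 0.1814]
tcp_rot: [0.654, 0.071, 0.694, 0.292]
force: [-0.5, 0.3, -1.4]
grip_width: 0.0293
t 4.85 tcp [0.468  0.0936 0.1814] d [-0.004   0.0083 -0.0124] dr [-0.0213  0.1188  0.0694] cap: axial 0.0252 lat [ 0.002  -0.0009 -0.0008] F [-0.5153  0.2955 -1.3919] gw 0.0293
```

```bash
python3 -m crank '[{"travel":[-0.0018,0.0030,-0.0045],"dr":[0,0,0]},{"travel":[-0.0008,0.0029,-0.0052],"dr":[0,0,0]},{"travel":[0,0,0],"dr":[0,0,0]}]'
python3 -c "
from tgt import *
go([.461,.1125,.15],.01)"
python3 -m crank '[{"travel":[-0.0006,0.0020,-0.0035],"dr":[0,0,0]},{"travel":[0,0,0],"dr":[0,0,0]}]'
python3 -c "
from tgt import *
go([.461,.1125,.15],.0)"
```

```text
clock: 5.1
tcp_pos: [0.4652, 0.0994, 0.171]
tcp_rot: [0.654, 0.071, 0.694, 0.292]
force: [-0.2, -0.6, -1.8]
grip_width: 0.0297
t 5.1 tcp [0.4652 0.0994 0.171 ] d [-0.0012  0.0025 -0.002 ] dr [0.0267 0.1396 0.0733] cap: axial 0.0131 lat [ 0.0009 -0.001  -0.0007] F [-0.1675 -0.6413 -1.783 ] gw 0.0297
clock: 5.27
tcp_pos: [0.4644, 0.1018, 0.167]
tcp_rot: [0.654, 0.071, 0.695, 0.292]
force: [-1.2, 0.8, -0.9]
grip_width: 0.0294
t 5.2667 tcp [0.4644 0.1018 0.167 ] d [-0.0017  0.0049 -0.0066] dr [0.0263 0.1239 0.0646] cap: axial 0.0083 lat [ 0.0007 -0.0009 -0.0006] F [-1.1604  0.783  -0.923 ] gw 0.0294
```

```bash
python3 -m crank '[{"travel":[-0.0011,0.0024,-0.0035],"dr":[0,0,0]},{"travel":[0,0,0],"dr":[0,0,0]}]'
python3 -c "
from tgt import *
go([.461,.1125,.15],.0)"
python3 -m crank '[{"travel":[-0.0006,0.0019,-0.0035],"dr":[0,0,0]},{"travel":[-0.0006,0.0019,-0.0035],"dr":[0,0,0]}]'
python3 -c "
from tgt import *
go([.461,.1125,.15],.0)"
```

```text
clock: 5.43
tcp_pos: [0.4632, 0.1043, 0.1631]
tcp_rot: [0.654, 0.071, 0.695, 0.292]
force: [-1.2, -0.0, -1.4]
grip_width: 0.0294
t 5.4333 tcp [0.4632 0.1043 0.1631] d [-0.0006  0.0024 -0.0027] dr [0.044  0.1211 0.0603] cap: axial 0.0036 lat [ 0.0002 -0.0007 -0.0004] F [-1.1898 -0.0282 -1.3991] gw 0.0294
clock: 5.6
tcp_pos: [0.4631, 0.1065, 0.1589]
tcp_rot: [0.655, 0.069, 0.694, 0.292]
force: [-7.9, -16.2, 41.4]
grip_width: 0.0294
t 5.6 tcp [0.4631 0.1065 0.1589] d [-0.0005  0.0002  0.0015] dr [0.1936 0.2242 0.0937] cap: axial -0.0011 lat [ 0.0008 -0.0009 -0.0006] F [ -7.9126 -16.1919  41.4039] gw 0.0294
```

Firm axial stop at the home depth, with no resistance before it, so cap 1 fits the near barrel. Now I release it and back off along the axis.

```bash
python3 -m crank '[{"travel":[0.0,-0.0002,0.0005],"dr":[0,0,0]},{"travel":[0,0,0],"dr":[0,0,0]},{"travel":[0,0,0],"dr":[0,0,0]},{"travel":[0,0,0],"dr":[0,0,0]},{"travel":[0,0,0],"dr":[0,0,0]},{"travel":[0,0,0],"dr":[0,0,0]}]' -1
python3 -c "
from tgt import *
go([.461,.1125,.15],.0)"
python3 -m crank '[{"travel":[0.0015,-0.005,0.009],"dr":[0,0,0]},{"travel":[0.004,-0.014,0.026],"dr":[0,0,0]},{"travel":[0.005,-0.018,0.033],"dr":[0,0,0]}]'
python3 -c "
from tgt import *
go([.461,.1125,.15],.0); snap('top','t3'); snap('scene','s3')
t=dict(np.load('pics/t3.npz'));s=dict(np.load('pics/s3.npz'))
a_=cv2.resize(t['frame'][150:270,215:315],None,fx=4,fy=4,interpolation=cv2.INTER_CUBIC)
b=cv2.resize(s['frame'][135:215,305:405],None,fx=4,fy=4,interpolation=cv2.INTER_CUBIC)
g=np.zeros((480,800,3),np.uint8); g[:480,:400]=a_; g[:320,400:]=b
cv2.imwrite('pics/crop3.png',g[:,:,::-1])"
```

```text
clock: 6.1
tcp_pos: [0.4642, 0.1071, 0.1606]
tcp_rot: [0.656, 0.069, 0.692, 0.293]
force: [0.3, 0.5, -0.8]
grip_width: 0.0641
t 6.1 tcp [0.4642 0.1071 0.1606] d [-0.0016 -0.0004 -0.0002] dr [0.1351 0.3917 0.196 ] cap: axial 0.0002 lat [ 0.0018  0.0004 -0.0001] F [ 0.3303  0.4735 -0.8081] gw 0.0641
clock: 6.35
tcp_pos: [0.4699, 0.0714, 0.2249]
tcp_rot: [0.651, 0.07, 0.697, 0.294]
force: [1.1, 0.4, -0.9]
grip_width: 0.0833
t 6.35 tcp [0.4699 0.0714 0.2249] d [-0.0072  0.0354 -0.0645] dr [ 0.0493 -0.2907 -0.1693] cap: axial 0.0739 lat [-0.0032  0.0001  0.0006] F [ 1.0851  0.3893 -0.8871] gw 0.0833
```

View pics/crop3.png

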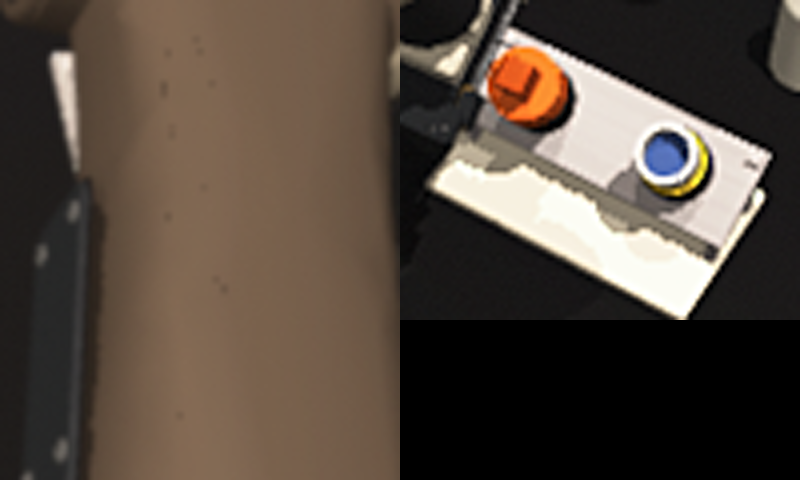

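The scene view shows cap 1 seated squarely on the near barrel at crop (528,88), and the far barrel still bare. Going for cap 2.

```bash
python3 -m crank '[{"travel":[0.001,-0.030,0.012],"dr":[-2,-0.6,0]},{"travel":[0.001,-0.034,0],"dr":[-3.8,-1.1,0]},{"travel":[0.001,-0.034,0],"dr":[-3.8,-1.1,0]},{"travel":[0.001,-0.034,0],"dr":[-3.8,-1.1,0]},{"travel":[0.001,-0.034,-0.01],"dr":[-3.8,-1.1,0]},{"travel":[0.001,-0.034,-0.02],"dr":[-3.8,-1.1,0]},{"travel":[0.001,-0.034,-0.03],"dr":[-3.8,-1.1,0]},{"travel":[0.001,-0.028,-0.03],"dr":[-3.8,-1.1,0]}]'
python3 -m crank '[{"travel":[0,0,-0.01],"dr":[0,0,5.5]},{"travel":[0,0,0],"dr":[0,0,0]}]'
cat > cap.py <<'E'
from tgt import *
s=status.state(); R=Rot(s['tcp_rot']).as_matrix(); x=R[:,0]
n=np.cross(x,[0,0,-1.]); print(s['tcp_pos'],'d',np.array([.4793,-.1958,.1])-s['tcp_pos'],'dr',np.degrees(n),'jaw',np.degrees(np.arctan2(R[1,1],R[0,1])),s['grip_width'])
E
python3 cap.py
```

```text
clock: 7.12
tcp_pos: [0.4903, -0.2027, 0.1658]
tcp_rot: [0.707, -0.126, 0.687, 0.109]
force: [0.9, -0.5, -0.9]
grip_width: 0.0878
clock: 7.28
tcp_pos: [0.4851, -0.205, 0.1502]
tcp_rot: [0.698, -0.16, 0.683, 0.143]
force: [-0.7, 0.0, 0.3]
grip_width: 0.0879
[ 0.4851 -0.205   0.1502] d [-0.0058  0.0092 -0.0502] dr [1.1363 1.5125 0.    ] jaw 114.71027089556958 0.08794931364437962
```

```bash
python3 -m crank '[{"travel":[-0.0058,0.0092,-0.02],"dr":[1.1,1.5,0]},{"travel":[0,0,-0.03],"dr":[0,0,0]},{"travel":[0,0,-0.015],"dr":[0,0,0]},{"travel":[0,0,0],"dr":[0,0,0]}]'
python3 cap.py; python3 -c "
from h import *
w=snap('wrist','w3'); cv2.imwrite('pics/w3c.png',cv2.resize(w['frame'][80:280,200:440],None,fx=3,fy=3)[:,:,::-1])"
```

```text
clock: 7.62
tcp_pos: [0.4815, -0.1959, 0.0872]
tcp_rot: [0.693, -0.148, 0.69, 0.147]
force: [0.3, 0.3, 0.7]
grip_width: 0.0871
[ 0.4815 -0.1959  0.0872] d [-0.0022  0.0001  0.0128] dr [-0.0067  0.2278  0.    ] jaw 114.05267332660125 0.08712778990066766
```

View pics/w3c.png

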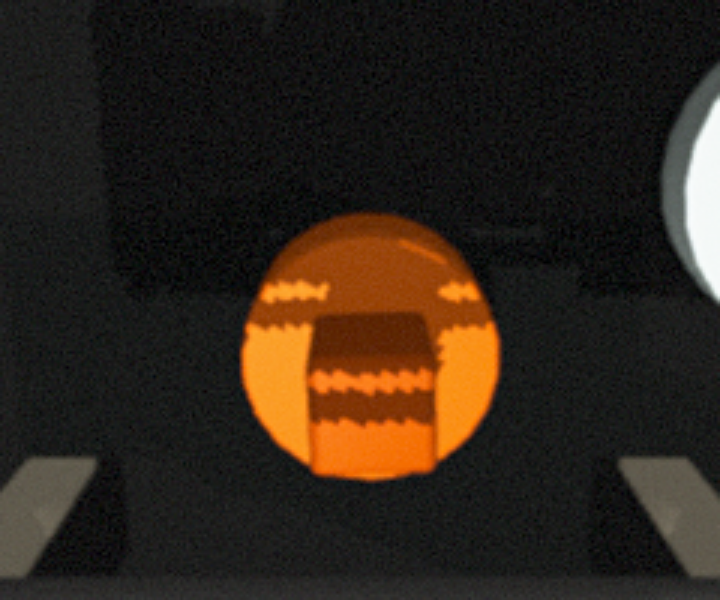

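The grip stands square between the fingers: its centre is at crop x≈371 and the finger midpoint at ≈358, about 2 mm apart. Descending and closing.

```bash
python3 -m crank '[{"travel":[-0.002,0,-0.025],"dr":[0,0.2,0]},{"travel":[0,0,-0.018],"dr":[0,0,0]},{"travel":[0,0,-0.003],"dr":[0,0,0]},{"travel":[0,0,0],"dr":[0,0,0]},{"travel":[0,0,0],"dr":[0,0,0]},{"travel":[0,0,0],"dr":[0,0,0]}]' 1; python3 cap.py
```

```text
clock: 8.17
tcp_pos: [0.4883, -0.1969, 0.0517]
tcp_rot: [0.697, -0.148, 0.687, 0.144]
force: [0.4, 0.3, 0.5]
grip_width: 0.0533
[ 0.4883 -0.1969  0.0517] d [-0.009   0.0011  0.0483] dr [0.1349 0.8325 0.    ] jaw 113.80987260204776 0.05329667279241231
```

```bash
python3 -m crank '[{"travel":[-0.009,0.001,-0.012],"dr":[0,0.8,0]}]'; python3 cap.py; python3 -m crank '[{"travel":[0,0,0],"dr":[0,0,0]}]'; python3 cap.py
```

```text
clock: 8.25
tcp_pos: [0.4827, -0.1963, 0.0428]
tcp_rot: [0.694, -0.148, 0.69, 0.144]
force: [0.1, -0.4, -0.5]
grip_width: 0.0467
[ 0.4827 -0.1963  0.0428] d [-0.0034  0.0005  0.0572] dr [0.1898 0.4051 0.    ] jaw 113.84609034581793 0.04665236174466162
clock: 8.33
tcp_pos: [0.4808, -0.196, 0.0418]
tcp_rot: [0.693, -0.147, 0.691, 0.145]
force: [-1.3, -0.5, -0.5]
grip_width: 0.0401
[ 0.4808 -0.196   0.0418] d [-0.0015  0.0002  0.0582] dr [0.1478 0.2514 0.    ] jaw 113.79050330101177 0.040059769678672086
```

```bash
python3 -m crank '[{"travel":[-0.0015,0,-0.002],"dr":[0,0.2,0]},{"travel":[0,0,-0.001],"dr":[0,0,0]},{"travel":[0,0,0],"dr":[0,0,0]},{"travel":[0,0,0],"dr":[0,0,0]}]'; python3 cap.py
```

```text
clock: 8.67
tcp_pos: [0.4794, -0.1959, 0.0398]
tcp_rot: [0.692, -0.147, 0.692, 0.145]
force: [-0.0, -0.2, -0.7]
grip_width: 0.0292
[ 0.4794 -0.1959  0.0398] d [-0.0001  0.0001  0.0602] dr [0.1608 0.0927 0.    ] jaw 113.80489296291995 0.029234853713176922
```

```bash
python3 -m crank '[{"travel":[0,0,0.035],"dr":[0,0,0]},{"travel":[0,0,0.041],"dr":[0,0,0]},{"travel":[0.01,0,0.040],"dr":[0,0,0]},{"travel":[0.02,0.010,0.035],"dr":[0,0,0]},{"travel":[0.025,0.025,0.02],"dr":[3.2,0.9,0]},{"travel":[0.023,0.032,0.01],"dr":[3.2,0.9,0]},{"travel":[0.016,0.036,0.01],"dr":[3.2,0.9,0]},{"travel":[0.016,0.036,0.01],"dr":[3.2,0.9,0]}]'
python3 -m crank '[{"travel":[0.01,0.037,0],"dr":[3.2,0.9,0]},{"travel":[0.009,0.037,0.0],"dr":[3.2,0.9,0]},{"travel":[0.007,0.037,0.0],"dr":[3.2,0.9,0]},{"travel":[0.005,0.030,0.0],"dr":[3.2,0.9,0]},{"travel":[0,0.0,0.0],"dr":[3.2,0.9,0]},{"travel":[0,0,0],"dr":[0,0,0]}]'
python3 -c "
from tgt import *
go([.6065,.1535,.15],.1)"
```

```text
clock: 9.33
tcp_pos: [0.5824, -0.0564, 0.249]
tcp_rot: [0.679, -0.061, 0.695, 0.228]
force: [0.9, -0.1, -1.8]
grip_width: 0.0292
clock: 9.83
tcp_pos: [0.6194, 0.0975, 0.2508]
tcp_rot: [0.652, 0.048, 0.68, 0.332]
force: [-0.7, -1.0, -2.4]
grip_width: 0.0299
t 9.8333 tcp [0.6194 0.0975 0.2508] d [ 0.0026  0.0022 -0.0038] dr [-1.2285 -0.4878 -0.0752] cap: axial 0.104 lat [-0.0034  0.0005  0.0008] F [-0.6705 -0.9749 -2.4454] gw 0.0299
```

```bash
python3 -m crank '[{"travel":[0.001,0.010,-0.018],"dr":[-1.2,-0.5,0]},{"travel":[-0.003,0.010,-0.018],"dr":[0,0,0]},{"travel":[-0.002,0.008,-0.014],"dr":[0,0,0]},{"travel":[0,0,0],"dr":[0,0,0]}]'
python3 -c "
from tgt import *
go([.6065,.1535,.15],.035)"
```

```text
clock: 10.17
tcp_pos: [0.6166, 0.1238, 0.1978]
tcp_rot: [0.656, 0.039, 0.681, 0.322]
force: [-0.3, -0.1, -1.6]
grip_width: 0.0295
t 10.1667 tcp [0.6166 0.1238 0.1978] d [-0.0036  0.0071 -0.0071] dr [0.2723 0.1383 0.0334] cap: axial 0.0451 lat [ 0.0023 -0.0024 -0.0017] F [-0.3443 -0.0915 -1.6387] gw 0.0295
```

```bash
python3 -m crank '[{"travel":[-0.0036,0.0065,-0.0065],"dr":[0,0,0]},{"travel":[-0.0010,0.0034,-0.006],"dr":[0,0,0]},{"travel":[0,0,0],"dr":[0,0,0]}]'
python3 -c "
from tgt import *
go([.6065,.1535,.15],.02)"
python3 -m crank '[{"travel":[-0.0008,0.0029,-0.0052],"dr":[0,0,0]},{"travel":[0,0,0],"dr":[0,0,0]}]'
python3 -c "
from tgt import *
go([.6065,.1535,.15],.015)"
```

```text
clock: 10.42
tcp_pos: [0.6119, 0.1333, 0.1852]
tcp_rot: [0.657, 0.038, 0.681, 0.322]
force: [-0.2, -0.6, -1.4]
grip_width: 0.0294
t 10.4167 tcp [0.6119 0.1333 0.1852] d [-0.001   0.0048 -0.0075] dr [0.4171 0.1874 0.0376] cap: axial 0.029 lat [-0.0001 -0.0007 -0.0004] F [-0.2312 -0.6329 -1.392 ] gw 0.0294
clock: 10.58
tcp_pos: [0.6114, 0.1361, 0.1807]
tcp_rot: [0.657, 0.038, 0.681, 0.322]
force: [-0.3, 0.1, -2.1]
grip_width: 0.0294
t 10.5833 tcp [0.6114 0.1361 0.1807] d [-0.0012  0.0045 -0.0073] dr [0.4446 0.2654 0.0765] cap: axial 0.0236 lat [ 0.0002 -0.0006 -0.0003] F [-0.2812  0.1406 -2.0501] gw 0.0294
```

```bash
python3 -m crank '[{"travel":[-0.0009,0.0031,-0.0049],"dr":[0.4,0.2,0]},{"travel":[-0.0008,0.0029,-0.0052],"dr":[0,0,0]},{"travel":[0,0,0],"dr":[0,0,0]}]'
python3 -c "
from tgt import *
go([.6065,.1535,.15],.0)"
python3 -m crank '[{"travel":[-0.0006,0.0021,-0.0035],"dr":[0,0,0]},{"travel":[0,0,0],"dr":[0,0,0]}]'
python3 -c "
from tgt import *
go([.6065,.1535,.15],.0)"
```

```text
clock: 10.83
tcp_pos: [0.6094, 0.1411, 0.1708]
tcp_rot: [0.656, 0.04, 0.681, 0.324]
force: [-0.6, 0.2, -1.3]
grip_width: 0.0299
t 10.8333 tcp [0.6094 0.1411 0.1708] d [-0.0012  0.0067 -0.0104] dr [0.08   0.0883 0.0363] cap: axial 0.0124 lat [-0.0004 -0.0007 -0.0003] F [-0.5658  0.1766 -1.2862] gw 0.0299
clock: 11.0
tcp_pos: [0.6086, 0.1432, 0.1666]
tcp_rot: [0.656, 0.041, 0.681, 0.324]
force: [-0.9, 0.3, -1.6]
grip_width: 0.0297
t 11.0 tcp [0.6086 0.1432 0.1666] d [-0.0005  0.0045 -0.0063] dr [0.0713 0.0751 0.0303] cap: axial 0.0077 lat [-0.0005 -0.0009 -0.0004] F [-0.9403  0.2868 -1.6256] gw 0.0297
```

```bash
python3 -m crank '[{"travel":[-0.0003,0.0024,-0.0035],"dr":[0,0,0]},{"travel":[0,0,0],"dr":[0,0,0]}]'
python3 -c "
from tgt import *
go([.6065,.1535,.15],.0)"
python3 -m crank '[{"travel":[-0.0006,0.0019,-0.0035],"dr":[0,0,0]},{"travel":[-0.0006,0.0019,-0.0035],"dr":[0,0,0]}]'
python3 -c "
from tgt import *
go([.6065,.1535,.15],.0)"
```

```text
clock: 11.17
tcp_pos: [0.6081, 0.1455, 0.1626]
tcp_rot: [0.656, 0.041, 0.681, 0.323]
force: [-2.3, -0.5, -2.8]
grip_width: 0.0293
t 11.1667 tcp [0.6081 0.1455 0.1626] d [ 0.0001  0.0022 -0.0022] dr [0.0882 0.0512 0.0144] cap: axial 0.003 lat [-0.0004 -0.0008 -0.0004] F [-2.345  -0.5206 -2.7756] gw 0.0293
clock: 11.33
tcp_pos: [0.6076, 0.1477, 0.1584]
tcp_rot: [0.656, 0.039, 0.68, 0.323]
force: [-8.9, -15.5, 33.6]
grip_width: 0.0294
t 11.3333 tcp [0.6076 0.1477 0.1584] d [0.0005 0.     0.002 ] dr [0.2192 0.1536 0.0504] cap: axial -0.0017 lat [-0.0002 -0.001  -0.0005] F [ -8.9106 -15.4712  33.6007] gw 0.0294
```

Cap 2 also stopped firmly at home depth. Releasing and retreating.

```bash
python3 -m crank '[{"travel":[0.0,-0.0002,0.0005],"dr":[0,0,0]},{"travel":[0,0,0],"dr":[0,0,0]},{"travel":[0,0,0],"dr":[0,0,0]},{"travel":[0,0,0],"dr":[0,0,0]},{"travel":[0,0,0],"dr":[0,0,0]},{"travel":[0,0,0],"dr":[0,0,0]}]' -1
python3 -c "
from tgt import *
go([.6065,.1535,.15],.0)"
python3 -m crank '[{"travel":[0.0015,-0.005,0.009],"dr":[0,0,0]},{"travel":[0.004,-0.014,0.026],"dr":[0,0,0]},{"travel":[0.005,-0.018,0.033],"dr":[0,0,0]},{"travel":[0,-0.030,0.02],"dr":[0,0,0]},{"travel":[0,-0.035,0.01],"dr":[-3,-0.8,0]},{"travel":[0,-0.035,0],"dr":[-3,-0.8,0]},{"travel":[0,-0.035,0],"dr":[-3,-0.8,0]},{"travel":[0,-0.035,0],"dr":[-3,-0.8,0]}]'
python3 -m crank '[{"travel":[-0.01,-0.035,0],"dr":[-3,-0.8,0]},{"travel":[-0.01,-0.035,0],"dr":[-3,-0.8,0]},{"travel":[-0.01,-0.035,0],"dr":[-3,-0.8,0]},{"travel":[-0.01,-0.035,0],"dr":[0,0,0]},{"travel":[-0.01,-0.035,0],"dr":[0,0,0]},{"travel":[-0.01,-0.035,0],"dr":[0,0,0]},{"travel":[-0.01,-0.03,0],"dr":[0,0,0]},{"travel":[0,0,0],"dr":[0,0,0]}]'
python3 -c "
from tgt import *
t=snap('top','t5');s=snap('scene','s5')
a_=cv2.resize(t['frame'][150:270,215:315],None,fx=4,fy=4,interpolation=cv2.INTER_CUBIC)
b=cv2.resize(s['frame'][135:215,305:405],None,fx=4,fy=4,interpolation=cv2.INTER_CUBIC)
g=np.zeros((480,800,3),np.uint8); g[:480,:400]=a_; g[:320,400:]=b
for n,m in(('near',[.462,.1125,.15]),('far',[.6065,.1535,.15])):
  for z in (0.006,.046): # skirt top / grip top relative to rim when home
    p=np.array(m)+a*z; u,v=proj(t,p); U,V=proj(s,p)
    print(n,z,'crop px',(u-215)*4,(v-150)*4,(U-305)*4+400,(V-135)*4)
    cv2.circle(g,(int((u-215+.5)*4),int((v-150+.5)*4)),3,(0,0,255),1); cv2.circle(g,(int((U-305+.5)*4+400),int((V-135+.5)*4)),3,(0,0,255),1)
cv2.imwrite('pics/crop5.png',g[:,:,::-1])"
```

```text
clock: 11.83
tcp_pos: [0.6099, 0.1489, 0.1609]
tcp_rot: [0.659, 0.039, 0.678, 0.324]
force: [0.0, -0.2, -0.9]
grip_width: 0.0641
t 11.8333 tcp [0.6099 0.1489 0.1609] d [-0.0017 -0.0012 -0.0005] dr [0.124  0.4497 0.23  ] cap: axial 0.0001 lat [0.0021 0.0012 0.0003] F [ 0.0091 -0.1601 -0.9393] gw 0.0641
clock: 12.5
tcp_pos: [0.6194, -0.0645, 0.2655]
tcp_rot: [0.676, -0.042, 0.691, 0.25]
force: [0.7, -0.2, -0.2]
grip_width: 0.0875
clock: 13.17
tcp_pos: [0.5451, -0.3213, 0.2732]
tcp_rot: [0.687, -0.106, 0.694, 0.188]
force: [0.0, 0.8, 0.2]
grip_width: 0.0878
near 0.006 crop px 226.98522933822778 300.2625508522043 521.3366973804498 79.0406460391298
near 0.046 crop px 250.05132234069765 286.94997420279435 510.70589746607243 69.43959740055197
far 0.006 crop px 177.4384643171336 89.47880687078043 663.2299097725092 150.89954579102346
far 0.046 crop px 198.23600599415295 69.37500921066305 655.8361766295852 142.81692703672115
```

View pics/crop5.png

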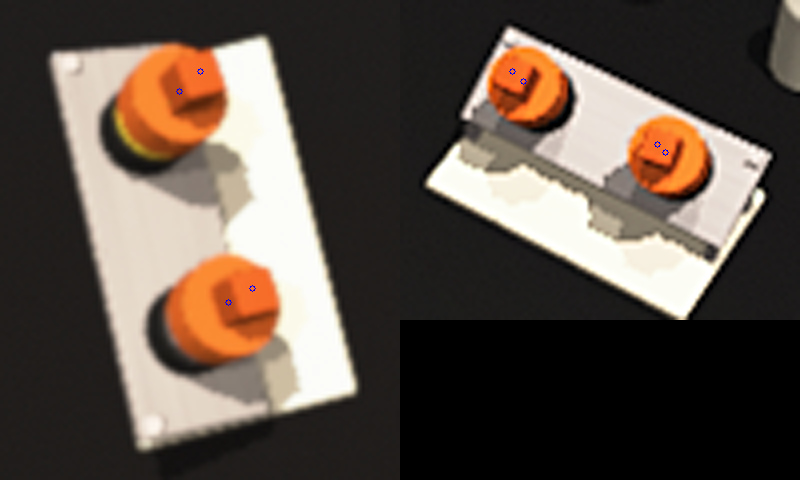

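View pics/t5.png

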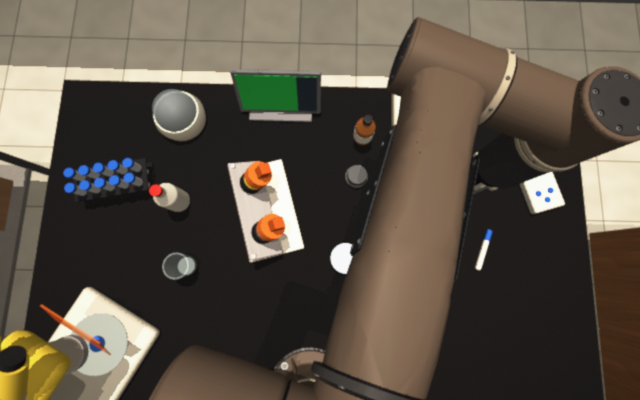

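Both caps sit squarely on their barrels and no bystander has visibly moved. I'll do one finer check of the depth, by triangulating the grip tops and comparing with the bare rims measured by the same cameras.

```bash
python3 -c "
from h import *
t=dict(np.load('pics/t5.npz'));s=dict(np.load('pics/s5.npz'))
f=lambda c,x,y:cv2.resize(c['frame'][y:y+35,x:x+48],None,fx=8,fy=8,interpolation=cv2.INTER_CUBIC)
g=np.vstack([np.hstack([f(t,240,155),f(t,245,210)]),np.hstack([f(s,350,160),f(s,315,142)])])
cv2.imwrite('pics/crop6.png',g[:,:,::-1])"
```

```text
(no output)
```

View pics/crop6.png

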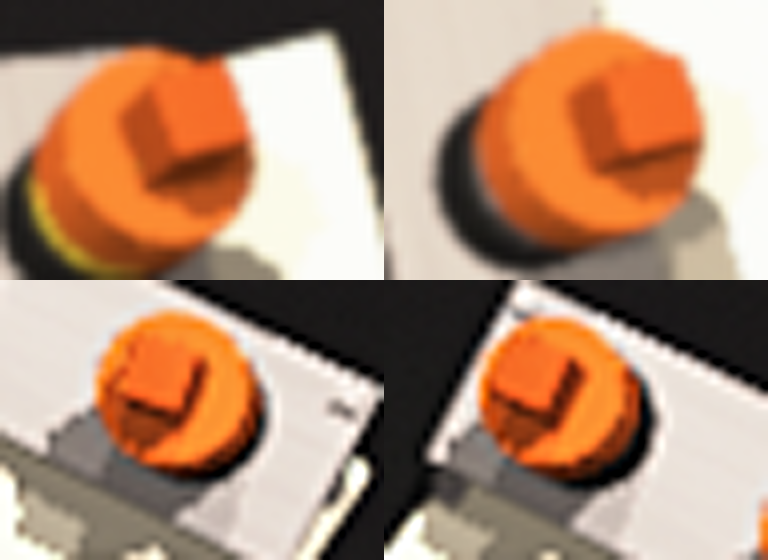

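```bash
python3 -c "
from tgt import *
t=dict(np.load('pics/t5.npz'));s=dict(np.load('pics/s5.npz'))
k=lambda ox,oy,x,y:(ox+(x+.5)/8-.5,oy+(y+.5)/8-.5)
rim=dict(far=[.6067,.1602,.133],near=[.4589,.1155,.1413])
m=dict(far=[.6065,.1535,.15],near=[.462,.1125,.15])
for n,A,B in(('far',k(240,155,203,110),k(350,160,162,92)),('near',k(245,210,272,104),k(315,142,148,94))):
    p,e=tri((t,*A),(s,*B)); 
    print(n,p,e,'axial above nominal rim (home .046)',(p-m[n])@a,'above triangulated rim',(p-np.array(rim[n]))@a, 'lat',(p-m[n])-((p-m[n])@a)*a)
print(status.state()['clock'],status.state()['force'])"
```

```text
far [0.6128 0.1331 0.185 ] [0.0023593904575195325, 0.0023593904575194566] axial above nominal rim (home .046) 0.04099988360265711 above triangulated rim 0.058913750441459176 lat [ 0.0006 -0.0007 -0.0005]
near [0.468  0.09   0.1837] [0.002049074346496308, 0.002049074346496332] axial above nominal rim (home .046) 0.04084330892672305 above triangulated rim 0.05024661178371069 lat [ 0.0004 -0.0028 -0.0016]
13.2667 [ 0.2215  0.4763 -0.8045]
```

Both grip tops are at or slightly below the home height (41 mm against 46 mm, within camera error), so neither cap is short of home. The arm is clear, so I'm handing in.

```bash
python3 -c "
from h import *
print(ticket.hand_in())"
```

```text
the job is handed in; nothing more can be done
None
```

Both lenses now carry a cap pushed home, and I handed the job in at about 13.3 s of the 64 s allowed. I gave the cap farther from the stand to the near barrel and the other cap to the far barrel. Both went in at the first try.

**Fit:** Each cap slid down the barrel with almost no resistance. Each then stopped firmly, at about 45 N and 38 N, within 1–2 mm of the calculated home depth. A wrong pairing would have stopped about 10 or 25 mm short.

**Final pictures:** Both caps sit squarely on their barrels, the gripper was open and clear of everything, and no bystander that could be seen had moved. The arm hid the slide box and part of the dishes in the last top view, and I did not measure the bystanders' positions.

**Checks that disagreed:**
- The grip tops triangulated about 41 mm above the nominal rims, against 46 mm expected. That is a camera bias on the deep side, not a sign of a cap standing short.
- My first rim triangulation came out 9–17 mm too low, so I used the stated 150 mm mouth height. Grip-top depths measured against those low rims (59 and 50 mm) are not reliable.
- The arm drifted up to about 1 cm during rows meant to hold still, so I corrected it before each grasp and insertion. It also crept about 2 mm while I opened the gripper on each cap.

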